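# Stack two mounting plates on the tilted rack

### The job

Put the two flat rectangular aluminium plates away on the tilted rack: lay the long one flat on the shelf first, then the short one flat on top of it, centred across its width, both lengthwise up the slope. Each must sit squarely with its lower end pushed right down against the backstop; set them down rather than dropping them, and leave the other things on the bench where they are.

Things in the scene. Friction and masses are not known exactly. Their poses are not given: they have to be found in the camera images.
- long_plate: Long aluminium mounting plate, 130 x 50 x 12 mm, about 0.2 kg, one large dark bore mark in the middle and four small ones at the corners (marks only, not holes). Lies flat on the bench. Origin: centre of its underside; x along its 130 mm length, y across its 50 mm width, z up out of its upper face.
- short_plate: Short aluminium mounting plate, 90 x 50 x 12 mm, about 0.15 kg, two dark marks near its ends. Lies flat on the bench. Origin: centre of its underside; x along its 90 mm length, y across its width, z up out of its upper face.
- shelf: The rack's fixed grey sheet-metal shelf, tilted 20 degrees down to a backstop at its far end. Origin: on its upper surface, middle of the foot of the backstop's inner face, 75 mm above the bench. x points down the slope into the backstop, y along the backstop, z square out of the shelf. Surface: x -200 to 0, y -85 to 85 mm; backstop 43 mm high, 6 mm thick.
- rack: Fixed dark steel stand under the shelf, 200 x 160 mm; origin on the bench under its middle, x towards the backstop end. Shelf open at both sides and at its upper end, which faces the robot. Plates do not slide down by themselves: friction holds them where they are let go.
- flange: Steel hub flange, 80 mm disc 12 mm thick with a 44 mm hub on top, 24 mm high in all, lying on the bench among the plates; origin under its centre. Not part of the job.
- tube: Square steel tube offcut 150 x 30 x 30 mm lying on the bench beyond the plates. Not part of the job.
- screwdriver: Red-handled screwdriver, 200 mm, lying on the bench nearer the robot. Not part of the job.
- wrench: Steel wrench, 180 mm, lying on the bench. Not part of the job.
- bracket: Steel angle bracket 80 x 50 x 60 mm, beyond the rack. Not part of the job.
- mug: White mug, 80 mm across, 90 mm high. Not part of the job.
- hammer: Hammer, 280 mm, wooden handle, on the bench to the left. Not part of the job.

How it is judged:
By the outcome, as a careful person would: the job done as asked, in the order asked, and still so for the second after the job is handed in, with the robot touching nothing.
It also fails if it takes over 72 s, if anything falls off the work surface, if the arm or the gripper's body presses on something with over 40 N, if the wrist force passes 120 N, or if a joint passes its speed limit or range.

### The arm

A 6-joint arm with a two-finger parallel gripper is mounted at the origin on the work surface. World frame = base frame: x ahead of the robot, y to its left, z up, the work surface at z = 0. Lengths are in m, angles in rad, forces in N, time in s.
With the tool pointing down it reaches from about 0.375 to 0.9 m from the base axis. Payload 3.1 kg.
Tool frame: the origin (TCP) lies at the very end of the fingers, on their centre line; the grasp point (between the pads) lies 19 mm behind it; z points along the fingers, y is the line along which they close (so a half turn about z gives the same grasp; the last joint's range is limited). The gripper opens to 87 mm and grips with 3 to 60 N. Pads are 19 mm wide; open, the fingers measure 117 mm over their backs; the gripper's body (75 mm by 190 mm) begins 51 mm behind the grasp point.
Start: joints at [-1.284, 0.527, 1.433, -0, 1.181, -0.178], TCP at [0.28, -0.559, 0.223] pointing down, gripper open.
Joint ranges: [-3.08, 3.08], [-0.75, 2.2], [0.22, 2.44], [-1.43, 4.57], [0, 2.65], [-2.85, 2.85]. Speed limits (rad/s): [2.79, 2.79, 3.14, 3.14, 3.14, 3.14].

### API

Orientations are given as a unit quaternion [x, y, z, w].
In Python, from rig import status, viewer, robot gives the robot as it stands.
- The arm moves only by the tool arm_command, never from a script. Its arguments are lists of equal length, an entry for each row: "delta_rot": the turn, a rotation vector about the tool's x, y, z in degrees, a list of three; "delta_pos": the shift along the tool's x, y, z in m, a list of three; "gripper": the closure, from -1 (fully open) to 1 (shut). In form: {"delta_rot": [[rx, ry, rz], ...], "delta_pos": [[dx, dy, dz], ...], "gripper": [gripper, ...]}. A call has 1 to 12 rows; each row is the pose to reach, as a shift and turn from the pose commanded when the call began, along the tool's axes at that moment; what a row does not reach only later rows make up. A row lasts 1/12 s, in which the tool goes at most 41.7 mm and 7.16 degrees, less where a joint would pass 70% of its speed; a pose out of reach is approached as far as the arm can. A call with a gripper value outside its range is refused whole. The fingers move at their own pace and stop on an object; "grip_force" is the grip in N (left out, the last holds). Time passes only in rows, so rows that repeat a pose let the fingers close. It gives the time, the measured TCP pose, the force, the opening and the grip force at its end, in the units of the state.
- status.get_obs(): the state, without advancing time (a new reading comes with each control period).
- viewer.camera(name): name is "scene" or "top"; returns a dict with "pixels" (480x640x3 uint8, blue, green, red), "fx", "fy", "cx", "cy" (pixels), "pose" (4x4, takes a point from camera to world coordinates). Camera axes: x right, y down, z forward; pixel columns grow to the right and rows downward; lengths in m; the calibration is good to about 2 mm. A picture is of the moment at which its call begins. There is no depth.
- robot.hand_in(): hands the job in; it is judged then, once.
The state is a dict: "time": time; "q": joint angles; "joint_velocities": joint speeds; "joint_torque": joint torques, N m; "position": TCP position; "tool_rot": TCP orientation; "ft_force": force on the tool from outside, world axes, zero at the start; "moment": the same for the moment, N m; "grip_width": finger opening in m; "grip_force": force on a finger pad.
Only numpy, scipy, OpenCV 4.12 (cv2) and the standard library are available. Lean on these libraries where they do the work, as an engineer would, in place of code of your own. Each camera call takes 0.05 s, during which the arm holds its last target. There are 200 camera calls.

## Working session

There is one attempt and no reset: what is moved stays moved. The work goes in short steps, Python scripts to look and compute and a tool call to move; the robot and the scene stay as the last step left them, time stands still between calls to the robot, and variables do not carry over. Pictures are saved under pics/ and viewed, at most 10 in all, crops included, and the job is handed in when it is done.

Besides the shell and the picture viewer there is one more tool, called after "Call:" as a command line: name --argument value ..., lists and objects as JSON in quotes. arm_command: Moves the arm, as the interface text tells. Its arguments: {"type":"object","properties":{"delta_rot":{"type":"array","items":{"type":"array","items":{"type":"number"}}},"delta_pos":{"type":"array","items":{"type":"array","items":{"type":"number"}}},"gripper":{"type":"array","items":{"type":"number"}},"grip_force":{"type":"number"}},"required":["delta_rot","delta_pos","gripper"]}

```bash
mkdir -p pics; ls; python3 - <<'E'
from rig import status, viewer
import cv2,numpy as np
s=status.get_obs()
for k,v in s.items(): print(k,np.round(v,4))
for n in("top","scene"):
    c=viewer.camera(n); cv2.imwrite(f"pics/{n}0.png",c["pixels"])
    print(n,c["fx"],c["fy"],c["cx"],c["cy"]);print(np.round(c["pose"],4).tolist())
E
```

```text
pics
time 0.0
q [-1.2845  0.5285  1.4339  0.      1.1814 -0.1785]
joint_velocities [ 0.0023 -0.0005  0.0004  0.0013 -0.0012 -0.0003]
joint_torque [-0.00000e+00 -4.40042e+01 -1.76595e+01  6.32000e-02  5.81000e-02
 -2.00000e-04]
position [ 0.28   -0.558   0.2216]
tool_rot [ 9.731e-01  2.303e-01 -1.000e-04 -1.100e-03]
ft_force [-0.087  -0.1799 -0.6822]
moment [-0.0026  0.0356 -0.0028]
grip_force 0.0
grip_width 0.0873
top 457.1810292738028 457.1810292738028 320.0148911348025 243.51065318442096
[[0.0227, -0.9804, 0.1956, 0.3115], [-0.9997, -0.0228, 0.0017, 0.0568], [0.0028, -0.1956, -0.9807, 1.3583], [0.0, 0.0, 0.0, 1.0]]
scene 519.3089920519096 519.3089920519096 312.66360227807763 246.1742682115178
[[-0.833, 0.4628, -0.3033, 1.0107], [0.5531, 0.7111, -0.4341, 0.6737], [0.0148, -0.5294, -0.8483, 1.2836], [0.0, 0.0, 0.0, 1.0]]
```

View pics/top0.png

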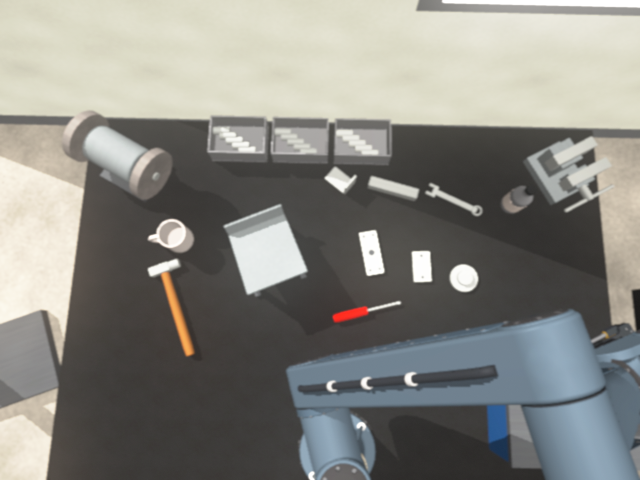

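View pics/scene0.png

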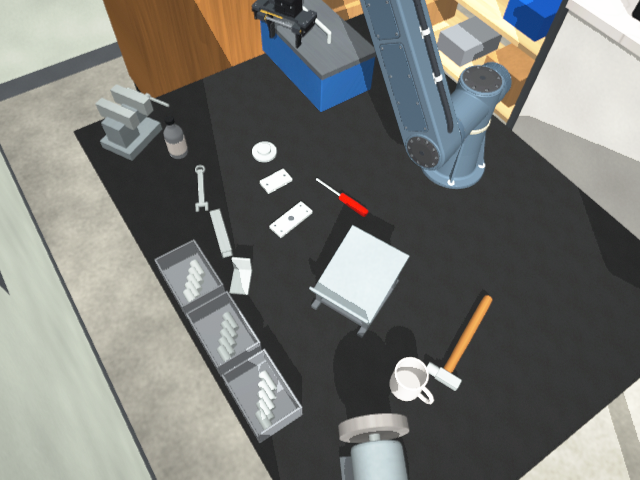

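Top view: long plate at about (371,253), short plate at (421,266), flange at (463,278), shelf quad around (265,250) with its backstop at the top left. The scene view shows the same items: plates at (291,219) and (276,181), shelf at (362,280). Next I measure the plates and view an enlarged crop of the shelf.

```bash
cat > h.py <<'E'
import numpy as np,cv2
from rig import status,viewer
def ray(c,uv):
    uv=np.atleast_2d(uv).astype(float);P=np.array(c["pose"])
    d=np.c_[(uv[:,0]-c["cx"])/c["fx"],(uv[:,1]-c["cy"])/c["fy"],np.ones(len(uv))]@P[:3,:3].T
    return P[:3,3],d
def onz(c,uv,z):
    o,d=ray(c,uv); return o+d*((z-o[2])/d[:,2])[:,None]
def proj(c,X):
    P=np.array(c["pose"]);p=(np.atleast_2d(X)-P[:3,3])@P[:3,:3]
    return np.c_[p[:,0]/p[:,2]*c["fx"]+c["cx"],p[:,1]/p[:,2]*c["fy"]+c["cy"]]
def tri(c1,u1,c2,u2):
    A=np.zeros((3,3));b=np.zeros(3)
    for c,u in((c1,u1),(c2,u2)):
        o,d=ray(c,u);d=d[0]/np.linalg.norm(d[0]);M=np.eye(3)-np.outer(d,d);A+=M;b+=M@o
    return np.linalg.solve(A,b)
def blob(c,uv,thr=150):
    g=cv2.cvtColor(c["pixels"],cv2.COLOR_BGR2GRAY);m=(g>thr).astype(np.uint8)
    m=cv2.morphologyEx(m,cv2.MORPH_CLOSE,np.ones((5,5)))
    cs,_=cv2.findContours(m,cv2.RETR_EXTERNAL,cv2.CHAIN_APPROX_NONE)
    return max(cs,key=lambda k:cv2.pointPolygonTest(k,uv,True))
E
python3 - <<'E'
from h import *
C={n:viewer.camera(n) for n in("top","scene")}
for nm,pts in(("long",{"top":(371,258),"scene":(296,215)}),("short",{"top":(421,266),"scene":(276,181)})):
    for n in C:
        k=blob(C[n],pts[n],120)[:,0,:]
        w=onz(C[n],k,0.010)[:,:2]
        r=cv2.minAreaRect((w*1000).astype(np.float32))
        print(nm,n,[np.round(a,1) for a in r],len(k))
        print(np.round(cv2.boxPoints(r)).tolist())
for n,uv in(("top",(265,250)),("scene",(362,275))):
    k=blob(C[n],uv,120);print(n,cv2.approxPolyDP(k,4,True)[:,0].tolist())
a=cv2.resize(C["top"]["pixels"][195:305,210:320],None,fx=5,fy=5,interpolation=cv2.INTER_CUBIC)
b=cv2.resize(C["scene"]["pixels"][215:340,300:420],None,fx=4.4,fy=4.4,interpolation=cv2.INTER_CUBIC)[:,:]
a=cv2.resize(a,(400,400));b=cv2.resize(b,(400,417))
v=np.zeros((417,800,3),np.uint8);v[:400,:400]=a;v[:,400:]=b
cv2.imwrite("pics/shelf.png",v)
E
```

```text
long top [array([557.7, -94.1]), array([136.6,  58.3]), np.float64(11.0)] 119
[[485.0, -79.0], [496.0, -136.0], [630.0, -110.0], [619.0, -52.0]]
long scene [array([556.4, -93.9]), array([137. ,  57.8]), np.float64(11.2)] 90
[[484.0, -79.0], [495.0, -136.0], [629.0, -109.0], [618.0, -52.0]]
short top [array([ 519.4, -244.2]), array([96.4, 59. ]), np.float64(2.6)] 95
[[470.0, -217.0], [473.0, -276.0], [569.0, -271.0], [566.0, -213.0]]
short scene [array([ 518.2, -243.5]), array([95.7, 60.3]), np.float64(2.2)] 72
[[469.0, -215.0], [472.0, -275.0], [567.0, -272.0], [565.0, -211.0]]
top [[280, 204], [224, 225], [247, 294], [256, 295], [307, 271]]
scene [[352, 225], [316, 285], [309, 288], [318, 295], [314, 307], [324, 301], [359, 322], [358, 332], [364, 332], [409, 256]]
```

View pics/shelf.png

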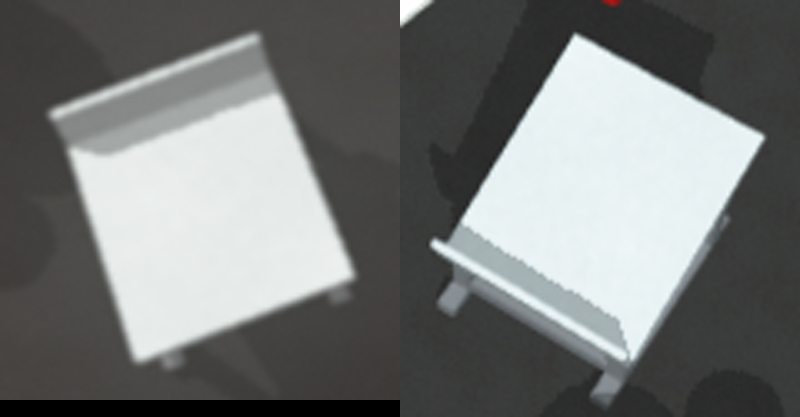

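The crop shows the shelf's upper-end corners at top-view (247,294.6) and (307.6,271.5) and scene-view (409,256) and (352.5,225). The foot of the backstop runs between top-view (227.6,235) and (285,213.7). I'll fit the shelf pose from these corners.

```bash
python3 - <<'E'
from h import *
from scipy.optimize import least_squares
C={n:viewer.camera(n) for n in("top","scene")}
f=lambda p,s,o:(np.array(p)+.5)/s-.5+np.array(o)
st=110/400; ss=.3
T=[f(p,1/st,(210,195)) for p in[(135,362),(355,278),(64,147),(273,69),(50,112),(260,33)]]
S=[f(p,1/ss,(300,215)) for p in[(364,136),(175,33),(28,246),(228,360)]]
for a,b in((0,0),(1,1)): print("tri upper",np.round(tri(C["top"],T[a],C["scene"],S[b]),4))
def R(yaw,t=np.radians(20)):
    c,s=np.cos(yaw),np.sin(yaw);x=np.array([c*np.cos(t),s*np.cos(t),-np.sin(t)]);y=np.array([-s,c,0]);return np.c_[x,y,np.cross(x,y)]
L=np.array([[-.2,.085,0],[-.2,-.085,0],[0,.085,0],[0,-.085,0],[.006,.085,.043],[.006,-.085,.043]])
def res(p,which="b"):
    W=L@R(p[2]).T+[p[0],p[1],.075]
    r=[(proj(C["top"],W)-T)]
    r2=(proj(C["scene"],W[[0,1]])-S[:2])
    return {"b":np.r_[r[0],r2],"t":r[0],"s":r2}[which].ravel()
for w in "bts":
    o=least_squares(res,[.62,.12,.35],kwargs=dict(which=w));print(w,np.round(o.x,4),np.degrees(o.x[2]).round(2));print(np.round(o.fun.reshape(-1,2),1).tolist())
for nm,uv in(("flange",(463,278)),):
    k=blob(C["top"],uv,120)[:,0,:]; print(nm,cv2.minEnclosingCircle((onz(C["top"],k,.012)[:,:2]*1000).astype(np.float32)))
E
```

```text
tri upper [0.4124 0.2493 0.1454]
tri upper [0.4777 0.0913 0.1439]
b [0.6189 0.2433 0.3966] 22.72
[[0.3, -0.1], [-0.4, -0.2], [1.5, 0.0], [-0.6, 0.6], [0.3, 0.1], [-0.5, 0.5], [-0.2, 0.4], [-0.0, 0.5]]
t [0.6192 0.2435 0.3954] 22.66
[[0.1, -0.2], [-0.5, -0.3], [1.4, -0.1], [-0.6, 0.5], [0.2, -0.1], [-0.6, 0.4]]
s [0.6178 0.2424 0.3973] 22.76
[[-0.1, -0.1], [0.1, 0.1]]
flange ((487.0562744140625, -367.6025085449219), 43.55472183227539)
```

```bash
cat >> h.py <<'E'
from scipy.spatial.transform import Rotation as Rn
def frame(yaw,tilt=0):
    y,t=np.radians([yaw,tilt]);c,s=np.cos(y),np.sin(y)
    x=np.array([c*np.cos(t),s*np.cos(t),-np.sin(t)]);y=np.array([-s,c,0]);return np.c_[x,y,np.cross(x,y)]
FL=np.diag([1,-1,-1.])
SH=(np.array([.6187,.2432,.075]),frame(22.7,20))
def tool_on_shelf(l): return SH[0]+SH[1]@np.array(l),SH[1]@FL
def tool_down(p,yaw): return np.array(p),frame(yaw)@FL
def delta(goal,cur=None):
    s=status.get_obs(); p,R=cur if cur else (np.array(s["position"]),Rn.from_quat(s["tool_rot"]).as_matrix())
    print("rot",np.round(np.degrees(Rn.from_matrix(R.T@goal[1]).as_rotvec()),2),"pos",np.round(R.T@(goal[0]-p),4))
E
python3 - <<'E'
from h import *
delta(tool_down([.557,-.094,.1],11.1))
delta(tool_down([.557,-.094,.003],11.1))
E
```

```text
rot [-0.04 -0.   15.53] pos [ 0.4557 -0.291   0.1225]
rot [-0.04 -0.   15.53] pos [ 0.4557 -0.2909  0.2195]
```

Call:
arm_command --delta_rot '[[0,0,0.5],[0,0,1.5],[0,0,2.5],[0,0,3.5],[0,0,5],[0,0,6],[0,0,7],[0,0,8],[0,0,9],[0,0,10],[0,0,11],[0,0,12]]' --delta_pos '[[0.014,-0.009,0],[0.041,-0.026,0],[0.073,-0.047,0],[0.105,-0.067,0],[0.137,-0.087,0],[0.168,-0.108,0.01],[0.2,-0.128,0.02],[0.232,-0.148,0.03],[0.264,-0.169,0.04],[0.296,-0.189,0.05],[0.328,-0.21,0.06],[0.36,-0.23,0.07]]' --gripper '[-1,-1,-1,-1,-1,-1,-1,-1,-1,-1,-1,-1]' --grip_force 30

```text
time: 1.3
position: [0.4996, -0.19, 0.1523]
tool_rot: [0.992, 0.127, 0.0, 0.0]
ft_force: [0.3, -0.7, 0.1]
grip_width: 0.0871
grip_force: 0.0
```

```bash
python3 -c "
from h import *
delta(tool_down([.557,-.094,.1],11.1));delta(tool_down([.557,-.094,.003],11.1))"
```

```text
rot [ 0.01 -0.01  3.47] pos [ 0.0797 -0.0784  0.0523]
rot [ 0.01 -0.01  3.47] pos [ 0.0797 -0.0785  0.1493]
```

Call:
arm_command --delta_rot '[[0,0,1],[0,0,2],[0,0,3.5],[0,0,3.5],[0,0,3.5],[0,0,3.5],[0,0,3.5],[0,0,3.5]]' --delta_pos '[[0.025,-0.025,0.01],[0.05,-0.05,0.025],[0.07,-0.07,0.04],[0.08,-0.078,0.06],[0.08,-0.078,0.085],[0.08,-0.078,0.1],[0.08,-0.078,0.11],[0.08,-0.078,0.11]]' --gripper '[-1,-1,-1,-1,-1,-1,-1,-1]'

```text
time: 1.97
position: [0.5553, -0.0955, 0.0405]
tool_rot: [0.995, 0.097, -0.002, -0.001]
ft_force: [-0.7, -0.2, 0.5]
grip_width: 0.0872
grip_force: 0.0
```

```bash
python3 -c "
from h import *
delta(tool_down([.557,-.094,.003],11.1))"
```

```text
rot [-0.13  0.2   0.04] pos [ 0.0021 -0.001   0.0375]
```

Call:
arm_command --delta_rot '[[0,0,0],[0,0,0],[0,0,0],[0,0,0],[0,0,0],[0,0,0],[0,0,0],[0,0,0],[0,0,0],[0,0,0],[0,0,0],[0,0,0]]' --delta_pos '[[0.001,-0.001,0.012],[0.001,-0.001,0.024],[0.001,-0.001,0.032],[0.001,-0.001,0.036],[0.001,-0.001,0.036],[0.001,-0.001,0.036],[0.001,-0.001,0.036],[0.001,-0.001,0.036],[0.001,-0.001,0.036],[0.001,-0.001,0.036],[0.001,-0.001,0.036],[0.001,-0.001,0.036]]' --gripper '[-1,-1,-1,-1,-1,0,1,1,1,1,1,1]' --grip_force 30

```text
time: 2.97
position: [0.5573, -0.0946, 0.0068]
tool_rot: [0.995, 0.097, -0.0, -0.0]
ft_force: [-0.3, 1.5, 1.5]
grip_width: 0.0494
grip_force: 30.0
```

```bash
python3 -c "
from h import *
delta(tool_down([.557,-.094,.003],11.1));delta(tool_down([.557,-.094,.25],11.1))
s=status.get_obs();print(s['ft_force'],s['grip_width'],s['grip_force'],s['position'])"
```

```text
rot [-0.03  0.    0.01] pos [-0.0002 -0.0006  0.0038]
rot [-0.03  0.    0.01] pos [-2.000e-04 -7.000e-04 -2.432e-01]
[-0.26834467  1.52500132  1.53848035] 0.049393007105036066 30.01866638660431 [ 0.55729069 -0.09457521  0.0067786 ]
```

Call:
arm_command --delta_rot '[[0,0,0],[0,0,0],[0,0,0],[0,0,0],[0,0,0],[0,0,0],[0,0,0],[0,0,0],[0,0,0],[0,0,0],[0,0,0]]' --delta_pos '[[0,0,0],[0,0,0],[0,0,0.0015],[0,0,0.003],[0,0,0.004],[0,0,0.004],[0,0,0.004],[0,0,0.004],[0,0,0.004],[0,0,0.004],[0,0,0.004]]' --gripper '[0,-0.3,-0.3,-0.3,-0.3,-0.3,1,1,1,1,1]' --grip_force 30

```text
time: 3.88
position: [0.5573, -0.0948, 0.0024]
tool_rot: [0.995, 0.097, -0.0, -0.0]
ft_force: [-0.5, 0.6, -2.8]
grip_width: 0.0501
grip_force: 30.0
```

```bash
python3 -c "
from h import *
delta(tool_down([.557,-.094,.003],11.1));delta(tool_on_shelf([-.085,0,.04]))
s=status.get_obs();print(s['ft_force'],s['grip_width'],s['grip_force'],s['position'])"
```

```text
rot [-0.    0.01  0.03] pos [-0.0001 -0.0009 -0.0006]
rot [ -2.02 -19.92 -11.45] pos [ 0.0606 -0.3065 -0.1392]
[-0.46896335  0.62193534 -2.77761436] 0.0501445275866692 29.999295473098755 [ 0.55729153 -0.09482389  0.00244099]
```

Call:
arm_command --delta_rot '[[0,0,0],[0,0,0],[0,0,0],[0,0,0],[0,0,0],[0,0,0],[0,0,0],[0,0,0],[0,0,0],[0,0,0],[0,0,0],[0,0,0]]' --delta_pos '[[0,0,-0.003],[0,0,-0.008],[0,0,-0.018],[0,0,-0.034],[0,0,-0.054],[0,0,-0.078],[0,0,-0.103],[0,0,-0.128],[0,0,-0.153],[0,0,-0.175],[0,0,-0.19],[0,0,-0.2]]' --gripper '[1,1,1,1,1,1,1,1,1,1,1,1]' --grip_force 40

```text
time: 4.88
position: [0.558, -0.095, 0.2057]
tool_rot: [0.995, 0.097, 0.002, 0.001]
ft_force: [0.2, 0.5, -1.6]
grip_width: 0.0496
grip_force: 40.0
```

```bash
python3 -c "
from h import *
delta(tool_on_shelf([-.085,0,.06]))
s=status.get_obs();print(s['ft_force'],s['moment'],s['grip_width'],s['grip_force'],s['position'])
c=viewer.camera('scene')
u,v=proj(c,s['position'])[0].astype(int)
cv2.imwrite('pics/lift.png',cv2.resize(c['pixels'][v-70:v+70,u-90:u+90],None,fx=4,fy=4))"
```

```text
rot [ -1.88 -20.12 -11.47] pos [ 0.0666 -0.3083  0.0448]
[ 0.20710296  0.49561182 -1.62528935] [ 0.09613866  0.01298334 -0.06040178] 0.04955734818381166 39.999321699142456 [ 0.55796848 -0.09497697  0.20566227]
```

View pics/lift.png

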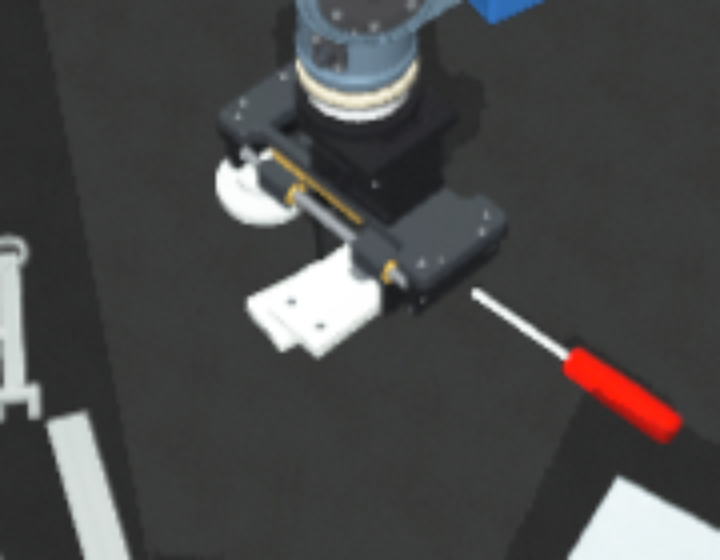

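The plate is lifted and held straight: its free end with two corner marks is at about (310,310) in the crop, with the short plate below it. Next I carry it over to the shelf.

Call:
arm_command --delta_rot '[[-0.1,-0.6,-0.3],[-0.3,-2.4,-1.4],[-0.5,-4.8,-2.8],[-0.7,-7.2,-4.1],[-0.9,-9.6,-5.5],[-1.1,-12,-6.9],[-1.3,-14,-8.1],[-1.5,-16,-9.2],[-1.7,-17.8,-10.2],[-1.8,-19,-10.9],[-1.9,-19.8,-11.3],[-1.9,-20.1,-11.5]]' --delta_pos '[[0.002,-0.008,0],[0.007,-0.033,0],[0.015,-0.068,0],[0.023,-0.105,0],[0.031,-0.142,0],[0.039,-0.179,0],[0.046,-0.214,0],[0.053,-0.247,0.003],[0.059,-0.274,0.008],[0.063,-0.292,0.014],[0.066,-0.304,0.02],[0.067,-0.308,0.025]]' --gripper '[1,1,1,1,1,1,1,1,1,1,1,1]'

```text
time: 5.93
position: [0.5626, 0.2228, 0.1751]
tool_rot: [0.965, 0.196, -0.173, 0.033]
ft_force: [0.1, 0.2, -2.1]
grip_width: 0.0495
grip_force: 40.0
```

```bash
python3 -c "
from h import *
delta(tool_on_shelf([-.08,0,.02]));delta(tool_on_shelf([-.08,0,.003]))
s=status.get_obs();print(s['ft_force'],s['q'],s['grip_width'],SH[1].T@(np.array(s['position'])-SH[0]))"
```

```text
rot [-0.12  0.34  0.26] pos [0.0106 0.003  0.0536]
rot [-0.12  0.34  0.26] pos [0.0107 0.003  0.0706]
[ 0.07046368  0.15687693 -2.09081732] [ 0.2223115   0.71481486  1.2531164  -0.05820881  1.52414424  1.40570933] 0.04947775333093979 [-0.09033203  0.00281599  0.07367782]
```

Call:
arm_command --delta_rot '[[0,0.1,0.1],[-0.1,0.2,0.2],[-0.1,0.2,0.2],[-0.1,0.2,0.2],[-0.1,0.2,0.2],[-0.1,0.2,0.2],[-0.1,0.2,0.2]]' --delta_pos '[[0.003,0.001,0.008],[0.008,0.003,0.024],[0.01,0.003,0.042],[0.01,0.003,0.054],[0.01,0.003,0.06],[0.01,0.003,0.06],[0.01,0.003,0.06]]' --gripper '[1,1,1,1,1,1,1]'

```text
time: 6.52
position: [0.5545, 0.2122, 0.1178]
tool_rot: [0.966, 0.192, -0.17, 0.034]
ft_force: [1.0, -0.1, -2.3]
grip_width: 0.0495
grip_force: 40.0
```

```bash
python3 -c "
from h import *
delta(tool_on_shelf([-.08,0,.003]))
s=status.get_obs();print(s['ft_force'],s['moment'],s['grip_width'],SH[1].T@(np.array(s['position'])-SH[0]))"
```

```text
rot [-0.04 -0.03 -0.22] pos [ 0.0015 -0.0039  0.0129]
[ 1.00125983 -0.11136467 -2.28127118] [ 0.19026866 -0.34189545  0.0034245 ] 0.049452722663381334 [-0.08153795 -0.00386478  0.01587466]
```

Call:
arm_command --delta_rot '[[0,0,-0.2],[0,0,-0.2],[0,0,-0.2],[0,0,-0.2],[0,0,-0.2],[0,0,-0.2],[0,0,-0.2]]' --delta_pos '[[0.001,-0.002,0.004],[0.001,-0.004,0.007],[0.001,-0.004,0.009],[0.001,-0.004,0.01],[0.001,-0.004,0.011],[0.001,-0.004,0.011],[0.001,-0.004,0.011]]' --gripper '[1,1,1,1,1,1,1]'

```text
time: 7.1
position: [0.5503, 0.216, 0.1071]
tool_rot: [0.965, 0.194, -0.17, 0.034]
ft_force: [-0.1, -0.3, -1.9]
grip_width: 0.0495
grip_force: 40.0
```

```bash
python3 -c "
from h import *
delta(tool_on_shelf([-.08,0,.003]))
s=status.get_obs();print(SH[1].T@s['ft_force'],s['moment'],s['grip_width'],SH[1].T@(np.array(s['position'])-SH[0]))"
```

```text
rot [-0.02 -0.05  0.08] pos [0.0002 0.0013 0.002 ]
[ 0.49791717 -0.26070633 -1.85829341] [ 0.12421527 -0.29904211 -0.00079086] 0.04946702684264625 [-0.08018643  0.00127903  0.0050166 ]
```

Lowering in sub-millimetre steps until contact shows in the force.

Call:
arm_command --delta_rot '[[0,0,0],[0,0,0],[0,0,0],[0,0,0],[0,0,0]]' --delta_pos '[[0,0.001,0.001],[0,0.001,0.0018],[0,0.001,0.0026],[0,0.001,0.003],[0,0.001,0.003]]' --gripper '[1,1,1,1,1]'

```text
time: 7.52
position: [0.5502, 0.2146, 0.1052]
tool_rot: [0.966, 0.194, -0.169, 0.034]
ft_force: [0.1, 0.6, 5.0]
grip_width: 0.0497
grip_force: 40.0
```

```bash
python3 -c "
from h import *
s=status.get_obs();print(SH[1].T@s['ft_force'],s['moment'],s['grip_width'],SH[1].T@(np.array(s['position'])-SH[0]))"
```

```text
[-1.42997444  0.54681533  4.76479139] [-0.07702366 -0.00102284  0.07815131] 0.04972646976995137 [-8.01180538e-02  8.45034539e-05  3.02264145e-03]
```

Call:
arm_command --delta_rot '[[0,0,0],[0,0,0],[0,0,0],[0,0,0],[0,0,0],[0,0,0],[0,0,0]]' --delta_pos '[[0.002,0,0],[0.005,0,0],[0.008,0,0],[0.011,0,0],[0.0125,0,0],[0.013,0,0],[0.013,0,0]]' --gripper '[1,1,1,1,1,1,1]'

```text
time: 8.1
position: [0.5604, 0.2189, 0.1012]
tool_rot: [0.965, 0.194, -0.171, 0.034]
ft_force: [-2.1, -0.6, 7.9]
grip_width: 0.0499
grip_force: 40.0
```

```bash
python3 -c "
from h import *
s=status.get_obs();print(SH[1].T@s['ft_force'],s['moment'],s['grip_width'],SH[1].T@(np.array(s['position'])-SH[0]))"
```

```text
[-4.752184    0.28727379  6.69636466] [-0.38151475  0.38076336 -0.00824467] 0.04986638926468285 [-0.06834722  0.00010919  0.00299416]
```

Call:
arm_command --delta_rot '[[0,0,0],[0,0,0],[0,0,0],[0,0,0],[0,0,0]]' --delta_pos '[[0.001,0,0],[0.002,0,0],[0.003,0,0],[0.004,0,0],[0.004,0,0]]' --gripper '[1,1,1,1,1]'

```text
time: 8.52
position: [0.5638, 0.2204, 0.0998]
tool_rot: [0.965, 0.194, -0.171, 0.034]
ft_force: [-1.7, 0.0, 7.0]
grip_width: 0.0497
grip_force: 40.0
```

```bash
python3 -c "
from h import *
s=status.get_obs();print(SH[1].T@s['ft_force'],s['moment'],s['grip_width'],SH[1].T@(np.array(s['position'])-SH[0]))"
```

```text
[-3.85365264  0.66905836  6.09067106] [-0.31729803  0.42081055 -0.00967718] 0.0496690672069309 [-0.06436129  0.0001323   0.00299938]
```

Call:
arm_command --delta_rot '[[0,0,0],[0,0,0],[0,0,0],[0,0,0]]' --delta_pos '[[0.001,0,0],[0.002,0,0],[0.0025,0,0],[0.0025,0,0]]' --gripper '[1,1,1,1]'

```text
time: 8.85
position: [0.5643, 0.2206, 0.0996]
tool_rot: [0.965, 0.194, -0.173, 0.035]
ft_force: [-4.0, -1.8, 11.1]
grip_width: 0.0496
grip_force: 40.0
```

```bash
python3 -c "
from h import *
s=status.get_obs();print(SH[1].T@s['ft_force'],s['moment'],s['grip_width'],SH[1].T@(np.array(s['position'])-SH[0]))"
```

```text
[-7.89611005 -0.07729032  8.9372166 ] [-0.6587081   1.00900477 -0.03170921] 0.049644076557497606 [-0.06379819  0.00013242  0.00298248]
```

Call:
arm_command --delta_rot '[[0,0,0],[0,0,0],[0,0,0],[0,0,0]]' --delta_pos '[[0.0015,0,0],[0.003,0,0],[0.004,0,0],[0.004,0,0]]' --gripper '[1,1,1,1]'

```text
time: 9.18
position: [0.5643, 0.2206, 0.0996]
tool_rot: [0.964, 0.194, -0.178, 0.036]
ft_force: [-10.5, -4.3, 17.7]
grip_width: 0.0494
grip_force: 40.0
```

```bash
python3 -c "
from h import *
delta(tool_on_shelf([-.065,0,.003]))
s=status.get_obs();print(SH[1].T@s['ft_force'],s['moment'],s['grip_width'],SH[1].T@(np.array(s['position'])-SH[0]))"
```

```text
rot [0.02 0.88 0.08] pos [-0.0012  0.0001  0.    ]
[-16.70031139   0.04403096  12.80706659] [-1.20957738  2.25778324  0.05008513] 0.04936535915032087 [-0.0637561   0.00013047  0.00298231]
```

Call:
arm_command --delta_rot '[[0,0,0],[0,0,0],[0,0,0],[0,0,0],[0,0,0],[0,0,0],[0,0,0],[0,0,0],[0,0,0],[0,0,0]]' --delta_pos '[[-0.002,0,0],[-0.004,0,0],[-0.004,0,0],[-0.004,0,0],[-0.004,0,0],[-0.004,0,0],[-0.004,0,0],[-0.004,0,0],[-0.004,0,0],[-0.004,0,0]]' --gripper '[1,1,1,0.1,0,-0.1,-0.2,-0.4,-0.6,-0.6]'

```text
time: 10.02
position: [0.5666, 0.2218, 0.0971]
tool_rot: [0.965, 0.194, -0.17, 0.034]
ft_force: [-0.3, 0.1, -0.7]
grip_width: 0.0639
grip_force: 0.0
```

```bash
python3 -c "
from h import *
s=status.get_obs();print(SH[1].T@s['ft_force'],s['moment'],s['grip_width'],SH[1].T@(np.array(s['position'])-SH[0]))"
```

```text
[-0.00124003  0.25303868 -0.76883209] [ 0.1046694  -0.19362126 -0.00432216] 0.06386790523143974 [-0.06053712  0.00032892  0.00151526]
```

Call:
arm_command --delta_rot '[[0,0,0],[0,0,0],[0,0,0],[0,0,0],[0,0,0],[0,0,0],[0,0,0]]' --delta_pos '[[0,0,-0.004],[0,0,-0.014],[0,0,-0.034],[0,0,-0.06],[0,0,-0.09],[0,0,-0.11],[0,0,-0.12]]' --gripper '[-0.6,-0.6,-0.6,-0.8,-1,-1,-1]'

```text
time: 10.6
position: [0.6071, 0.2383, 0.2145]
tool_rot: [0.966, 0.195, -0.166, 0.034]
ft_force: [0.6, -0.4, 0.6]
grip_width: 0.0847
grip_force: 0.0
```

```bash
python3 -c "
from h import *
delta(tool_down([.5188,-.2438,.15],2.4))"
```

```text
rot [ 3.49 19.32 20.17] pos [-0.231   0.4103  0.1505]
```

Call:
arm_command --delta_rot '[[0.1,0.6,0.6],[0.3,1.7,1.8],[0.6,3.1,3.2],[0.8,4.6,4.8],[1.1,6.2,6.5],[1.4,7.7,8.1],[1.7,9.3,9.7],[2,10.8,11.3],[2.2,12.4,12.9],[2.5,13.9,14.5],[2.8,15.5,16.1],[3.1,17,17.7]]' --delta_pos '[[-0.007,0.012,0.003],[-0.021,0.037,0.01],[-0.037,0.066,0.018],[-0.055,0.098,0.03],[-0.074,0.131,0.042],[-0.092,0.164,0.054],[-0.111,0.197,0.067],[-0.129,0.23,0.08],[-0.148,0.263,0.094],[-0.166,0.295,0.106],[-0.185,0.328,0.12],[-0.203,0.361,0.132]]' --gripper '[-1,-1,-1,-1,-1,-1,-1,-1,-1,-1,-1,-1]'

```text
time: 11.6
position: [0.5253, -0.1881, 0.155]
tool_rot: [0.999, 0.042, -0.024, 0.004]
ft_force: [1.2, 0.9, 0.1]
grip_width: 0.0873
grip_force: 0.0
```

```bash
python3 - <<'E'
from h import *
delta(tool_down([.5188,-.2438,.04],2.4))
C={n:viewer.camera(n) for n in("top","scene")}
a=cv2.resize(C["top"]["pixels"][195:305,210:320],(400,400),interpolation=cv2.INTER_CUBIC)
b=cv2.resize(C["scene"]["pixels"][215:340,300:420],(400,417),interpolation=cv2.INTER_CUBIC)
v=np.zeros((417,800,3),np.uint8);v[:400,:400]=a;v[:,400:]=b
cv2.imwrite("pics/shelf2.png",v)
# expected corners
W=SH[0]+np.array([[0,.025,.012],[0,-.025,.012],[-.13,-.025,.012],[-.13,.025,.012]])@SH[1].T
print(((proj(C["top"],W)-[210,195])*400/110).round(),((proj(C["scene"],W)-[300,215])/.3+[400,0]).round())
E
```

```text
rot [0.42 2.73 2.38] pos [-0.0056  0.0542  0.1157]
[[136. 111.]
 [196.  88.]
 [245. 221.]
 [182. 245.]] [[560. 316.]
 [504. 283.]
 [592. 140.]
 [648. 171.]]
```

View pics/shelf2.png

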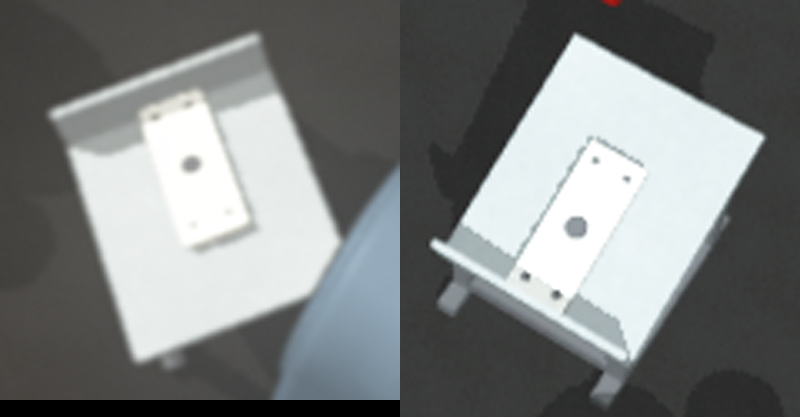

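The plate lies square on the shelf with its lower end near the backstop (top crop about (140,112)–(205,90), bore mark at (191,164)). I'll measure its marks to check that it is seated.

```bash
cat >> h.py <<'E'
def shelfpt(c,uv,z):
    o,d=ray(c,uv);o=SH[1].T@(o-SH[0]);d=d@SH[1];return o+d*((z-o[2])/d[:,2])[:,None]
def marks(c,L,z,half=3):
    out=[]
    g=cv2.cvtColor(c["pixels"],cv2.COLOR_BGR2GRAY).astype(float)
    for l in L:
        p=proj(c,SH[0]+SH[1]@np.r_[l,z])[0]
        u,v=np.round(p).astype(int)
        w=g[v-half:v+half+1,u-half:u+half+1]
        d=np.clip(np.median(w)-10-w,0,None)
        yy,xx=np.mgrid[v-half:v+half+1,u-half:u+half+1]
        q=[(d*xx).sum()/d.sum(),(d*yy).sum()/d.sum()] if d.sum() else p*np.nan
        out.append(shelfpt(c,q,z)[0][:2]*1000)
    return np.round(out,1)
E
python3 - <<'E'
from h import *
for n in("top","scene"):
    c=viewer.camera(n);print(n,marks(c,[(-.065,0)],.012,6).tolist(),marks(c,[(-.118,.013),(-.118,-.013)],.012,2).tolist())
    k=(blob(c,tuple(map(float,proj(c,SH[0]+SH[1]@[-.09,0,.012])[0])),235)[:,0,:])
    r=cv2.minAreaRect((shelfpt(c,k,.012)[:,:2]*1000).astype(np.float32));print(r,len(k))
E
```

```text
top [[-63.5, -1.1]] [[-115.3, 11.8], [-116.0, -15.1]]
((-92.07117462158203, 20.364673614501953), (161.813232421875, 117.09017944335938), 0.4230130910873413) 191
scene [[-65.5, -1.5]] [[-117.4, 12.6], [-118.1, -15.7]]
((-97.16160583496094, -0.8693161010742188), (198.17404174804688, 172.55841064453125), 0.10039886087179184) 325
```

The bore mark reads (-64.5, -1.3) mm with yaw about 0.3°, so the long plate is seated and square. Now the short plate.

Call:
arm_command --delta_rot '[[0.1,1,1],[0.4,2,2],[0.4,2.7,2.4],[0.4,2.7,2.4],[0.4,2.7,2.4],[0.4,2.7,2.4],[0.4,2.7,2.4]]' --delta_pos '[[-0.002,0.022,0.015],[-0.004,0.042,0.035],[-0.006,0.052,0.06],[-0.006,0.054,0.085],[-0.006,0.054,0.105],[-0.006,0.054,0.115],[-0.006,0.054,0.115]]' --gripper '[-1,-1,-1,-1,-1,-1,-1]'

```text
time: 12.38
position: [0.5187, -0.2395, 0.039]
tool_rot: [1.0, 0.023, -0.003, -0.001]
ft_force: [-0.3, -0.4, 0.3]
grip_width: 0.0868
grip_force: 0.0
```

```bash
python3 -c "
from h import *
delta(tool_down([.5188,-.2438,.0025],2.4))"
```

```text
rot [-0.15  0.29  0.19] pos [0.0001 0.0044 0.0365]
```

Call:
arm_command --delta_rot '[[0,0.1,0.1],[-0.1,0.2,0.2],[-0.1,0.2,0.2],[-0.1,0.2,0.2],[-0.1,0.2,0.2],[-0.1,0.2,0.2]]' --delta_pos '[[0,0.002,0.012],[0,0.003,0.024],[0,0.003,0.031],[0,0.003,0.034],[0,0.003,0.035],[0,0.003,0.035]]' --gripper '[-1,-1,-1,-1,-1,-1]'

```text
time: 12.88
position: [0.5201, -0.2452, 0.0064]
tool_rot: [1.0, 0.02, 0.002, 0.002]
ft_force: [-0.0, 0.4, 0.4]
grip_width: 0.0865
grip_force: 0.0
```

```bash
python3 -c "
from h import *
delta(tool_down([.5188,-.2438,.0025],2.4))"
```

```text
rot [ 0.18 -0.18 -0.12] pos [-0.0013 -0.0015  0.0039]
```

Call:
arm_command --delta_rot '[[0,0,0],[0,0,0],[0,0,0],[0,0,0],[0,0,0],[0,0,0],[0,0,0],[0,0,0],[0,0,0],[0,0,0]]' --delta_pos '[[-0.001,-0.001,0.0015],[-0.001,-0.001,0.003],[-0.001,-0.001,0.0037],[-0.001,-0.001,0.0037],[-0.001,-0.001,0.0037],[-0.001,-0.001,0.0037],[-0.001,-0.001,0.0037],[-0.001,-0.001,0.0037],[-0.001,-0.001,0.0037],[-0.001,-0.001,0.0037]]' --gripper '[-1,-1,-1,-0.3,0.2,1,1,1,1,1]' --grip_force 30

```text
time: 13.72
position: [0.5186, -0.2441, 0.0024]
tool_rot: [1.0, 0.02, 0.001, 0.001]
ft_force: [-0.1, -0.3, -0.1]
grip_width: 0.0496
grip_force: 30.0
```

```bash
python3 -c "
from h import *
delta(tool_down([.5188,-.2438,.0025],2.4))
s=status.get_obs();print(s['ft_force'],s['grip_width'])"
```

```text
rot [ 0.14 -0.14 -0.15] pos [ 0.0002 -0.0003 -0.0001]
[-0.05177765 -0.28137507 -0.10552302] 0.04961822480805611
```

Call:
arm_command --delta_rot '[[0,0,0],[0,0,0],[0,0,0],[0,0,0],[0,0,0],[0,0,0],[0,0,0],[0,0,0],[0,0,0],[0,0,0],[0,0,0],[0,0,0]]' --delta_pos '[[0,0,-0.003],[0,0,-0.008],[0,0,-0.018],[0,0,-0.034],[0,0,-0.054],[0,0,-0.078],[0,0,-0.103],[0,0,-0.128],[0,0,-0.153],[0,0,-0.178],[0,0,-0.195],[0,0,-0.205]]' --gripper '[1,1,1,1,1,1,1,1,1,1,1,1]' --grip_force 40

```text
time: 14.72
position: [0.519, -0.2443, 0.2109]
tool_rot: [1.0, 0.02, 0.003, 0.003]
ft_force: [0.1, -0.9, -1.9]
grip_width: 0.0491
grip_force: 40.0
```

```bash
python3 -c "
from h import *
delta(tool_on_shelf([-.065,0,.07]))
s=status.get_obs();print(s['ft_force'],s['grip_width'])"
```

```text
rot [ -3.17 -20.1  -20.3 ] pos [ 0.0838 -0.4704  0.0456]
[ 0.11015853 -0.92324282 -1.87576769] 0.049126199324608794
```

Call:
arm_command --delta_rot '[[-0.1,-0.4,-0.4],[-0.2,-1.4,-1.4],[-0.4,-2.8,-2.8],[-0.7,-4.4,-4.5],[-1,-6,-6.1],[-1.2,-7.6,-7.7],[-1.5,-9.2,-9.3],[-1.7,-10.9,-11],[-2,-12.5,-12.6],[-2.2,-14.1,-14.2],[-2.5,-15.7,-15.8],[-2.7,-17.1,-17.3]]' --delta_pos '[[0.002,-0.009,0],[0.006,-0.033,0],[0.012,-0.066,0],[0.018,-0.103,0],[0.025,-0.141,0],[0.032,-0.179,0],[0.039,-0.216,0],[0.045,-0.254,0],[0.052,-0.292,0],[0.059,-0.329,0],[0.065,-0.367,0],[0.071,-0.4,0]]' --gripper '[1,1,1,1,1,1,1,1,1,1,1,1]'

```text
time: 15.72
position: [0.572, 0.1621, 0.2049]
tool_rot: [0.974, 0.17, -0.149, 0.028]
ft_force: [0.1, -0.9, -1.6]
grip_width: 0.0497
grip_force: 40.0
```

```bash
python3 -c "
from h import *
delta(tool_on_shelf([-.065,0,.04]))
s=status.get_obs();print(s['ft_force'],s['grip_width'])"
```

```text
rot [-0.72 -2.61 -2.75] pos [ 0.0439 -0.0583  0.0594]
[ 0.12653313 -0.88697778 -1.55922691] 0.04969107467826468
```

Call:
arm_command --delta_rot '[[-0.1,-0.6,-0.6],[-0.3,-1.4,-1.4],[-0.5,-2.1,-2.1],[-0.7,-2.6,-2.7],[-0.7,-2.6,-2.7],[-0.7,-2.6,-2.7],[-0.7,-2.6,-2.7]]' --delta_pos '[[0.018,-0.022,0.002],[0.034,-0.042,0.01],[0.044,-0.053,0.024],[0.048,-0.058,0.042],[0.048,-0.058,0.054],[0.048,-0.058,0.059],[0.048,-0.058,0.059]]' --gripper '[1,1,1,1,1,1,1]'

```text
time: 16.3
position: [0.5781, 0.2218, 0.133]
tool_rot: [0.966, 0.192, -0.171, 0.034]
ft_force: [0.5, -0.7, -1.6]
grip_width: 0.0495
grip_force: 40.0
```

```bash
python3 -c "
from h import *
delta(tool_on_shelf([-.06,0.0001,.015]))
s=status.get_obs();print(SH[1].T@s['ft_force'],s['grip_width'])"
```

```text
rot [-0.04  0.15 -0.22] pos [ 0.0028 -0.0042  0.0238]
[ 0.71578232 -0.87144767 -1.47981583] 0.04949677519005262
```

Call:
arm_command --delta_rot '[[0,0.1,-0.1],[0,0.1,-0.2],[0,0.1,-0.2],[0,0.1,-0.2],[0,0.1,-0.2],[0,0.1,-0.2],[0,0.1,-0.2]]' --delta_pos '[[0.001,-0.002,0.006],[0.002,-0.003,0.012],[0.002,-0.003,0.016],[0.002,-0.003,0.018],[0.002,-0.003,0.019],[0.002,-0.003,0.019],[0.002,-0.003,0.019]]' --gripper '[1,1,1,1,1,1,1]'

```text
time: 16.88
position: [0.5757, 0.2235, 0.1174]
tool_rot: [0.966, 0.194, -0.167, 0.034]
ft_force: [0.3, -0.0, -1.2]
grip_width: 0.0496
grip_force: 40.0
```

```bash
python3 -c "
from h import *
delta(tool_on_shelf([-.06,0.0001,.015]))
s=status.get_obs();print(SH[1].T@s['ft_force'],s['grip_width'])"
```

```text
rot [ 0.01 -0.38 -0.05] pos [-0.0011 -0.0016  0.0087]
[ 0.64614864 -0.143462   -1.08419632] 0.04961196009706928
```

Call:
arm_command --delta_rot '[[0,-0.1,0],[0,-0.2,0],[0,-0.2,0],[0,-0.2,0],[0,-0.2,0],[0,-0.2,0]]' --delta_pos '[[0,-0.001,0.001],[0,-0.001,0.002],[0,-0.001,0.003],[0,-0.001,0.004],[0,-0.001,0.004],[0,-0.001,0.004]]' --gripper '[1,1,1,1,1,1]'

```text
time: 17.38
position: [0.5737, 0.224, 0.1132]
tool_rot: [0.966, 0.194, -0.169, 0.034]
ft_force: [0.4, -0.6, -1.4]
grip_width: 0.0494
grip_force: 40.0
```

```bash
python3 -c "
from h import *
delta(tool_on_shelf([-.06,0.0001,.015]))
s=status.get_obs();print(SH[1].T@s['ft_force'],s['grip_width'])"
```

```text
rot [ 0.   -0.13 -0.03] pos [-0.0009 -0.0004  0.0042]
[ 0.65718723 -0.67547952 -1.27678287] 0.049375757018255625
```

Call:
arm_command --delta_rot '[[0,-0.1,0],[0,-0.1,0],[0,-0.1,0],[0,-0.1,0],[0,-0.1,0],[0,-0.1,0]]' --delta_pos '[[0,-0.0004,0.001],[0,-0.0004,0.002],[0,-0.0004,0.003],[0,-0.0004,0.004],[0,-0.0004,0.0045],[0,-0.0004,0.0045]]' --gripper '[1,1,1,1,1,1]'

```text
time: 17.88
position: [0.5723, 0.2238, 0.1094]
tool_rot: [0.966, 0.194, -0.17, 0.034]
ft_force: [0.3, 0.7, 0.1]
grip_width: 0.0494
grip_force: 40.0
```

```bash
python3 -c "
from h import *
delta(tool_on_shelf([-.06,0.0001,.015]))
s=status.get_obs();print(SH[1].T@s['ft_force'],s['grip_width'])"
```

```text
rot [ 0.01 -0.06 -0.04] pos [-0.001  -0.0001  0.0001]
[0.50985367 0.51029634 0.23980063] 0.049415892705241334
```

Call:
arm_command --delta_rot '[[0,0,0],[0,0,0],[0,0,0],[0,0,0],[0,0,0],[0,0,0],[0,0,0],[0,0,0]]' --delta_pos '[[0,0,0.0006],[0.002,0,0.0006],[0.005,0,0.0006],[0.008,0,0.0006],[0.01,0,0.0006],[0.0115,0,0.0006],[0.012,0,0.0006],[0.012,0,0.0006]]' --gripper '[1,1,1,1,1,1,1,1]'

```text
time: 18.55
position: [0.5827, 0.228, 0.1052]
tool_rot: [0.966, 0.193, -0.17, 0.034]
ft_force: [-1.1, -0.0, 6.4]
grip_width: 0.0496
grip_force: 40.0
```

```bash
python3 -c "
from h import *
delta(tool_on_shelf([-.045,0.0001,.015]))
s=status.get_obs();print(SH[1].T@s['ft_force'],s['grip_width'])"
```

```text
rot [ 0.03 -0.02 -0.04] pos [ 0.0021 -0.0003  0.    ]
[-3.1917377   0.43407048  5.68544038] 0.04964589359349649
```

Call:
arm_command --delta_rot '[[0,0,0],[0,0,0],[0,0,0],[0,0,0],[0,0,0],[0,0,0]]' --delta_pos '[[0.001,0,0],[0.002,0,0],[0.003,0,0],[0.004,0,0],[0.005,0,0],[0.005,0,0]]' --gripper '[1,1,1,1,1,1]'

```text
time: 19.05
position: [0.5852, 0.229, 0.1042]
tool_rot: [0.965, 0.193, -0.172, 0.035]
ft_force: [-3.1, -1.9, 8.4]
grip_width: 0.0494
grip_force: 40.0
```

```bash
python3 -c "
from h import *
delta(tool_on_shelf([-.045,0.0001,.015]))
s=status.get_obs();print(SH[1].T@s['ft_force'],s['grip_width'])"
```

```text
rot [ 0.04  0.26 -0.04] pos [-0.0009 -0.0003  0.    ]
[-6.30778424 -0.5477195   6.6807341 ] 0.04941543743652972
```

Call:
arm_command --delta_rot '[[0,0,0],[0,0,0],[0,0,0],[0,0,0],[0,0,0]]' --delta_pos '[[0.0015,0,0],[0.003,0,0],[0.0045,0,0],[0.005,0,0],[0.005,0,0]]' --gripper '[1,1,1,1,1]'

```text
time: 19.47
position: [0.5853, 0.229, 0.1042]
tool_rot: [0.964, 0.193, -0.178, 0.036]
ft_force: [-12.3, -6.1, 17.6]
grip_width: 0.0496
grip_force: 40.0
```

```bash
python3 -c "
from h import *
delta(tool_on_shelf([-.045,0.0001,.015]))
s=status.get_obs();print(SH[1].T@s['ft_force'],s['grip_width'])"
```

```text
rot [ 0.04  0.94 -0.02] pos [-0.0009 -0.0003  0.    ]
[-18.8726147   -0.85165033  11.82412338] 0.0496048226628902
```

Seated at 19 N with no further travel. I'll relax, release and retreat.

Call:
arm_command --delta_rot '[[0,0,0],[0,0,0],[0,0,0],[0,0,0],[0,0,0],[0,0,0],[0,0,0],[0,0,0],[0,0,0],[0,0,0]]' --delta_pos '[[-0.002,0,0],[-0.004,0,0],[-0.005,0,0],[-0.005,0,0],[-0.005,0,0],[-0.005,0,0],[-0.005,0,0],[-0.005,0,0],[-0.005,0,0],[-0.005,0,0]]' --gripper '[1,1,1,0.1,0,-0.1,-0.2,-0.4,-0.6,-0.6]'

```text
time: 20.3
position: [0.587, 0.2299, 0.1022]
tool_rot: [0.966, 0.194, -0.17, 0.034]
ft_force: [0.6, -0.1, -0.8]
grip_width: 0.0642
grip_force: 0.0
```

Call:
arm_command --delta_rot '[[0,0,0],[0,0,0],[0,0,0],[0,0,0],[0,0,0],[0,0,0],[0,0,0]]' --delta_pos '[[0,0,-0.004],[0,0,-0.014],[0,0,-0.034],[0,0,-0.06],[0,0,-0.09],[0,0,-0.11],[0,0,-0.12]]' --gripper '[-0.6,-0.6,-0.6,-0.8,-1,-1,-1]'

```text
time: 20.88
position: [0.6273, 0.2465, 0.2198]
tool_rot: [0.966, 0.194, -0.166, 0.034]
ft_force: [-0.3, 0.2, 0.3]
grip_width: 0.0847
grip_force: 0.0
```

Call:
arm_command --delta_rot '[[0,0,0],[0,0,0],[0,0,0],[0,0,0],[0,0,0],[0,0,0],[0,0,0],[0,0,0],[0,0,0],[0,0,0],[0,0,0],[0,0,0]]' --delta_pos '[[-0.005,0.008,0],[-0.015,0.025,0],[-0.03,0.05,0],[-0.045,0.08,0],[-0.06,0.11,0],[-0.075,0.14,0],[-0.09,0.17,0],[-0.105,0.2,0],[-0.12,0.23,0],[-0.13,0.26,0],[-0.14,0.28,0],[-0.14,0.29,0]]' --gripper '[-1,-1,-1,-1,-1,-1,-1,-1,-1,-1,-1,-1]'

```text
time: 21.88
position: [0.6131, -0.0766, 0.2629]
tool_rot: [0.966, 0.192, -0.171, 0.034]
ft_force: [-0.7, 0.3, 1.0]
grip_width: 0.087
grip_force: 0.0
```

```bash
python3 - <<'E'
from h import *
C={n:viewer.camera(n) for n in("top","scene")}
for n in C: print(n,"short",marks(C[n],[(-.012,0),(-.078,0)],.024,5).tolist(),"long",marks(C[n],[(-.118,.013),(-.118,-.013)],.012,2).tolist())
a=cv2.resize(C["top"]["pixels"][195:305,210:320],(400,400),interpolation=cv2.INTER_CUBIC)
b=cv2.resize(C["scene"]["pixels"][215:340,300:420],(400,417),interpolation=cv2.INTER_CUBIC)
v=np.zeros((417,800,3),np.uint8);v[:400,:400]=a;v[:,400:]=b
cv2.imwrite("pics/shelf3.png",v)
E
```

```text
top short [[2.8, -0.4], [-78.7, -0.2]] long [[nan, nan], [nan, nan]]
scene short [[-10.0, -2.4], [-78.3, -1.8]] long [[-117.4, 12.6], [-118.1, -15.8]]
```

View pics/shelf3.png

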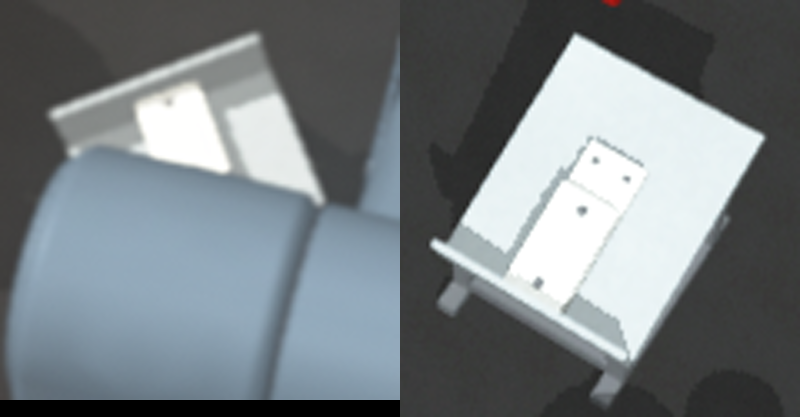

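In the scene crop the short plate (marks at (582,210) and (537,283)) lies square on top of the long one, about 0.5 mm off its centre line. The long plate's corner marks have not moved since it was set down. Handing in.

```bash
python3 -c "
from rig import robot
print(robot.hand_in())"
```

```text
the job is handed in; nothing more can be done
None
```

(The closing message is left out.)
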